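# Wheel-nut sockets back into the caddy

## Task

Put the four deep wheel-nut sockets (the ones with an open mouth on top) back into the orange caddy, each standing upright, mouth up, on the floor of the cup that has the colour of its sleeve. Two short bit sockets wear red and blue sleeves too, but have a bright hex key sticking up from the top: they do not belong in the caddy, so leave them standing where they are.

Things in the scene. Friction and masses are not known exactly. Their poses are not given: they have to be found in the camera images.
- socket_red_mid (a point): Deep wheel-nut socket with a red plastic sleeve: a loose upright cylinder 34 mm across and 80 mm tall; the top 14 mm is a bare dark steel collar 30 mm across with an open round mouth, lined with red plastic 14 mm down; 0.18 to 0.33 kg. It stands on the bench. The point is its centre, 40 mm above its underside; z points up out of the mouth. It may be gripped by the sleeve from any side.
- socket_yellow_mid (a point): Deep wheel-nut socket with a yellow plastic sleeve: a loose upright cylinder 34 mm across and 80 mm tall; the top 14 mm is a bare dark steel collar 30 mm across with an open round mouth, lined with yellow plastic 14 mm down; 0.18 to 0.33 kg. It stands on the bench. The point is its centre, 40 mm above its underside; z points up out of the mouth. It may be gripped by the sleeve from any side.
- socket_blue_mid (a point): Deep wheel-nut socket with a blue plastic sleeve: a loose upright cylinder 34 mm across and 80 mm tall; the top 14 mm is a bare dark steel collar 30 mm across with an open round mouth, lined with blue plastic 14 mm down; 0.18 to 0.33 kg. It stands on the bench. The point is its centre, 40 mm above its underside; z points up out of the mouth. It may be gripped by the sleeve from any side.
- socket_green_mid (a point): Deep wheel-nut socket with a green plastic sleeve: a loose upright cylinder 34 mm across and 80 mm tall; the top 14 mm is a bare dark steel collar 30 mm across with an open round mouth, lined with green plastic 14 mm down; 0.18 to 0.33 kg. It stands on the bench. The point is its centre, 40 mm above its underside; z points up out of the mouth. It may be gripped by the sleeve from any side.
- cup_red_floor (a point): Red square cup, open at the top, fixed in the orange caddy: inside 50 x 50 mm, outside 56 x 56 mm, walls 3 mm thick and 24 mm high above the cup's floor. The point is the centre of the cup's floor, 8 mm above the bench; z points up. The four cups stand in one row, 72 mm from centre to centre, in any order; y runs along the row, x across it. The caddy is a low fixed tray (84 x 296 mm, rim 16 mm high, low loop handles at its ends reaching 170 mm from its middle).
- cup_yellow_floor (a point): Yellow square cup, open at the top, fixed in the orange caddy: inside 50 x 50 mm, outside 56 x 56 mm, walls 3 mm thick and 24 mm high above the cup's floor. The point is the centre of the cup's floor, 8 mm above the bench; z points up. The four cups stand in one row, 72 mm from centre to centre, in any order; y runs along the row, x across it. The caddy is a low fixed tray (84 x 296 mm, rim 16 mm high, low loop handles at its ends reaching 170 mm from its middle).
- cup_blue_floor (a point): Blue square cup, open at the top, fixed in the orange caddy: inside 50 x 50 mm, outside 56 x 56 mm, walls 3 mm thick and 24 mm high above the cup's floor. The point is the centre of the cup's floor, 8 mm above the bench; z points up. The four cups stand in one row, 72 mm from centre to centre, in any order; y runs along the row, x across it. The caddy is a low fixed tray (84 x 296 mm, rim 16 mm high, low loop handles at its ends reaching 170 mm from its middle).
- cup_green_floor (a point): Green square cup, open at the top, fixed in the orange caddy: inside 50 x 50 mm, outside 56 x 56 mm, walls 3 mm thick and 24 mm high above the cup's floor. The point is the centre of the cup's floor, 8 mm above the bench; z points up. The four cups stand in one row, 72 mm from centre to centre, in any order; y runs along the row, x across it. The caddy is a low fixed tray (84 x 296 mm, rim 16 mm high, low loop handles at its ends reaching 170 mm from its middle).
- bit_red_mid (a point): Look-alike to be left alone: short bit socket with a red plastic sleeve, a loose upright cylinder 34 mm across and 44 mm tall with a bright steel top from which a bright steel hex key 16 mm across stands up, 80 mm tall in all. The point is on its axis, 40 mm above its underside (it stands on the bench); z points up.
- bit_blue_mid (a point): Look-alike to be left alone: short bit socket with a blue plastic sleeve, a loose upright cylinder 34 mm across and 44 mm tall with a bright steel top from which a bright steel hex key 16 mm across stands up, 80 mm tall in all. The point is on its axis, 40 mm above its underside (it stands on the bench); z points up.

How it is judged:
By the outcome, as a careful person would: the job done as asked, in the order asked, and still so for the second after the job is handed in, with the robot touching nothing.
It also fails if it takes over 102 s, if anything falls off the work surface, if the arm or the gripper's body presses on something with over 40 N, if the wrist force passes 120 N, or if a joint passes its speed limit or range.

## Robot

A 6-joint arm with a two-finger parallel gripper is mounted at the origin on the work surface. World frame = base frame: x ahead of the robot, y to its left, z up, the work surface at z = 0. Lengths are in m, angles in rad, forces in N, time in s.
With the tool pointing down it reaches from about 0.275 to 0.725 m from the base axis. Payload 5.6 kg.
Tool frame: the origin (TCP) lies on the mounting face of the last link; the fingertips stand 173 mm ahead of it and the grasp point (between the pads) lies 155 mm ahead of it; z points along the fingers, y is the line along which they close (so a half turn about z gives the same grasp; the last joint's range is limited). The gripper opens to 85 mm and grips with 20 to 120 N. Pads are 22 mm wide; open, the fingers measure 114 mm over their backs; the gripper's body (76 mm by 85 mm) begins 54 mm behind the grasp point. The pads swing forward as they close: fully open they stand 13 mm farther back than shut.
Start: joints at [-0.938, 0.255, 0.108, 0, -1.424, -0.285], TCP at [0.187, -0.517, 0.405] pointing down, gripper open.
Joint ranges: [-2.95, 2.95], [-1.21, 1.97], [-1.09, 1.5], [-2.87, 1.71], [-2.94, -0.07], [-3.05, 3.05]. Speed limits (rad/s): [2.57, 2.57, 3.14, 3.14, 3.14, 3.14].

## Interface

Orientations are given as a 3x3 rotation matrix whose columns are the frame's x, y, z axes.
In Python, from rig import readout, snapshot, calibration, ticket gives the robot as it stands.
- The arm moves only by the tool carry_out, never from a script. Its argument "rows" is a list of rows, each an object of numbers: "tx", "ty", "tz": the shift along the tool's x, y, z in cm; "twist": the turn about the tool's z in degrees; "grip": the closure, from 0 (fully open) to 1 (shut). In form: [{"tx": .., "ty": .., "tz": .., "twist": .., "grip": ..}, ...]. A call has 1 to 5 rows; each row shifts and turns the commanded pose from where the row before left it, along the tool's axes as they then stand; what a row does not reach is not made up. A row lasts 1/8 s, in which the tool goes at most 62.5 mm and 10.7 degrees, less where a joint would pass 70% of its speed; a pose out of reach is approached as far as the arm can. A call is refused whole if a number of a shift passes 6.25 or a number of a turn 10.7, either way. A call with a gripper value outside its range is refused whole. The fingers move at their own pace and stop on an object; "force" is the grip in N (left out, the last holds). Time passes only in rows, so rows that do not move let the fingers close. It gives the time, the measured TCP pose, the force, the opening and the grip force at its end, in the units of the state.
- readout.observe(): the state, without advancing time (a new reading comes with each control period).
- snapshot(name): name is "side" or "top" or "wrist"; returns the picture (480x640x3 uint8, blue, green, red); there is no depth.
- calibration(name): a dict with "vertical_fov" (degrees; the focal length in pixels is half the picture's height over the tangent of half this angle, whatever the lens; pixels are square), "cx", "cy" (the principal point, pixels), "world_to_cam" (4x4, takes a point from world to camera coordinates); the wrist camera has in their place "hand_eye" (4x4, takes a point from camera to tool coordinates, whose origin is the TCP and whose axes are the flange's). Camera axes: x right, y up, looking along -z (the intrinsics and any distortion apply to the point x, -y, -z); pixel columns grow to the right and rows downward; lengths in m; the calibration is good to about 2 mm. A picture is of the moment at which its call begins: read the wrist's pose just before it. calibration takes no time and is no camera call.
- ticket.job_done(): hands the job in; it is judged then, once.
The state is a dict: "clock": time; "joint_pos": joint angles; "qd": joint speeds; "effort": joint torques, N m; "position": TCP position; "eef_rot": TCP orientation; "force": force on the tool from outside, world axes, zero at the start; "torque": the same for the moment, N m; "finger_gap": finger opening in m; "finger_force": force on a finger pad.
Only numpy, scipy, OpenCV 4.12 (cv2) and the standard library are available. Lean on these libraries where they do the work, as an engineer would, in place of code of your own. Each camera call takes 0.05 s, during which the arm holds its last target. There are 200 camera calls.

## Working session

There is one attempt and no reset: what is moved stays moved. The work goes in short steps, Python scripts to look and compute and a tool call to move; the robot and the scene stay as the last step left them, time stands still between calls to the robot, and variables do not carry over. Pictures are saved under pics/ and viewed, at most 14 in all, crops included, and the job is handed in when it is done.

Besides the shell and the picture viewer there is one more tool, called after "Call:" as name([rows], argument=value, ...), one row to a line, values as JSON. carry_out: Moves the arm, as the interface text tells. Its arguments: {"type":"object","properties":{"rows":{"type":"array"},"force":{"type":"number"}},"required":["rows"]}

```bash
mkdir -p pics; ls
python3 - <<'E'
from rig import readout, snapshot, calibration
import cv2
s=readout.observe();print({k:(v if not hasattr(v,'tolist') else v.tolist()) for k,v in s.items()})
for n in("top","side","wrist"):
    print(n,calibration(n)); cv2.imwrite(f"pics/{n}0.png",snapshot(n))
E
```

```text
pics
{'clock': 0.0, 'joint_pos': [-0.9384009622677776, 0.2557618494996484, 0.10698762743457423, -0.00045260075427540016, -1.423927038171504, -0.28459166296520233], 'qd': [-0.0009284533590831622, 0.0012938942948461543, 9.626308950581766e-05, 0.0009203154377728431, -0.0009231837035207865, -0.0024339781504652464], 'effort': [0.0007107733836164698, -38.662158250808716, 23.794103264808655, 5.365230739116669, -0.006089755624998361, 3.058939341826772e-05], 'position': [0.18745731749313446, -0.5168875966429267, 0.40378433552215953], 'eef_rot': [[-0.9401462304703688, -0.34077042183093065, -0.000764812085313237], [-0.3407712638347176, 0.9401445109725292, 0.0018011753699792514], [0.00010524659331341224, 0.0019539942154103416, -0.9999980854130477]], 'force': [-0.30141162209073286, -0.5719620743758398, 0.5691151934920339], 'torque': [0.015491707750733118, -0.021882139554373313, 0.05373858096574015], 'finger_force': 0.0, 'finger_gap': 0.08548790023565433}
top {'vertical_fov': 42.03592480472848, 'cx': 319.3614586557383, 'cy': 241.40117036923724, 'world_to_cam': array([[-0.02878922, -0.99953299,  0.
[... 310 characters left out ...]
o_cam': array([[-0.88767942, -0.45986879,  0.02336526,  0.46452933],
       [ 0.27610641, -0.49098414,  0.82625651, -0.20231455],
       [-0.36849761,  0.7399022 ,  0.56280924, -0.86999803],
       [ 0.        ,  0.        ,  0.        ,  1.        ]])}
wrist {'vertical_fov': 64.82721149580001, 'cx': 320.2909111819624, 'cy': 239.83727893865748, 'hand_eye': array([[-8.26108570e-04,  9.56565679e-01,  2.91515726e-01,
         7.52149863e-02],
       [ 9.99999310e-01,  5.46753816e-04,  1.03974516e-03,
        -5.56983862e-04],
       [ 8.35197197e-04,  2.91516384e-01, -9.56565471e-01,
         3.01731373e-02],
       [ 0.00000000e+00,  0.00000000e+00,  0.00000000e+00,
         1.00000000e+00]])}
```

View pics/top0.png

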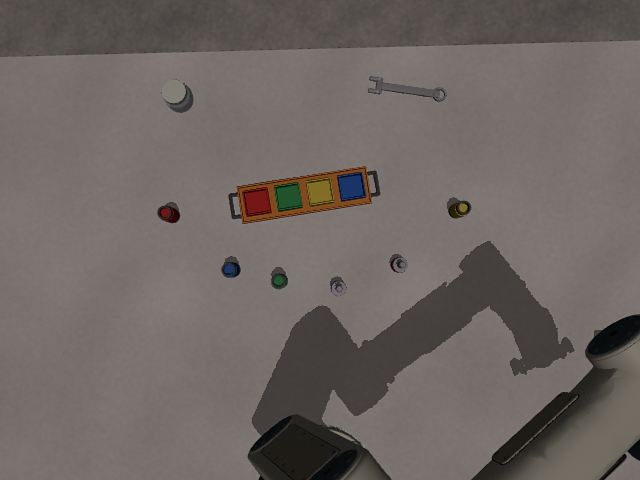

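View pics/side0.png

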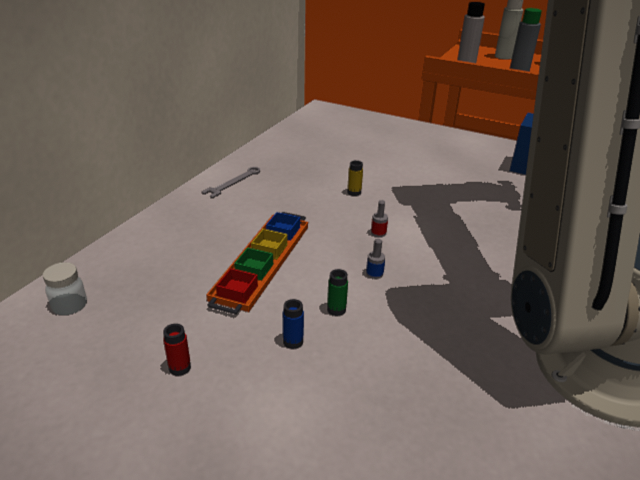

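The top view shows the deep sockets at red (169,213), blue (231,269), green (279,280) and yellow (460,208). The bits stand at (338,287) and (399,264), and the cups run red, green, yellow, blue from (257,202) to (351,187). The side view agrees.

```bash
cat > h.py <<'E'
from rig import readout, snapshot, calibration
import cv2, numpy as np
HUE={'red':(174,6),'yellow':(20,34),'green':(50,85),'blue':(105,128)}
def mask(im,c,s=110,v=35):
    h=cv2.cvtColor(im,cv2.COLOR_BGR2HSV);a,b=HUE[c]
    H=h[...,0];m=(H>=a)&(H<=b) if a<b else (H>=a)|(H<=b)
    return (m&(h[...,1]>s)&(h[...,2]>v)).astype(np.uint8)
def blobs(m,amin=25):
    cs,_=cv2.findContours(m,cv2.RETR_EXTERNAL,cv2.CHAIN_APPROX_NONE)
    return sorted([c for c in cs if cv2.contourArea(c)>=amin],key=cv2.contourArea,reverse=True)
def cam(name,st=None):
    k=calibration(name);f=240/np.tan(np.radians(k['vertical_fov'])/2)
    if name=='wrist':
        T=np.eye(4);T[:3,:3]=st['eef_rot'];T[:3,3]=st['position'];M=T@k['hand_eye']
    else: M=np.linalg.inv(k['world_to_cam'])
    return f,k['cx'],k['cy'],M
def ray(K,px,z):
    f,cx,cy,M=K;p=np.atleast_2d(px).astype(float)
    d=np.c_[(p[:,0]-cx)/f,-(p[:,1]-cy)/f,-np.ones(len(p))]@M[:3,:3].T
    o=M[:3,3];return (o+d*((z-o[2])/d[:,2])[:,None])
E
python3 - <<'E'
from h import *
for n in('top','side'):
    im=cv2.imread(f'pics/{n}0.png');K=cam(n)
    for c in HUE:
        for b in blobs(mask(im,c)):
            r=cv2.minAreaRect(b);big=max(r[1])>20 and n=='top'
            ctr=b.reshape(-1,2).mean(0) if n=='side' else np.array(r[0])
            z=.032 if big or n=='side' else .05
            x0,y0,w,h=cv2.boundingRect(b)
            R=ray(K,cv2.boxPoints(r),z);
            print(n,c,cv2.contourArea(b),(x0,y0,w,h),'z',z,ray(K,ctr,z)[0].round(4),'sides mm',(np.linalg.norm(np.diff(R[:3],axis=0),axis=1)*1e3).round(),'dir',(np.degrees(np.arctan2(*(R[1]-R[0])[1::-1]))%90).round(1) if big else '')
t=cv2.imread('pics/top0.png');q=[t[y-20:y+20,x-20:x+20] for x,y in((169,213),(231,269),(279,280),(460,208),(338,287),(399,264))]
cv2.imwrite('pics/q.png',cv2.resize(np.vstack([np.hstack(q[:3]),np.hstack(q[3:])]),None,fx=6,fy=6,interpolation=0))
E
```

```text
top red 593.0 (242, 187, 29, 30) z 0.032 [0.6157 0.1313 0.032 ] sides mm [56. 58.] dir 7.9
top red 59.5 (160, 208, 10, 10) z 0.05 [0.5955 0.33   0.05  ] sides mm [20. 19.] dir 
top red 57.0 (162, 206, 16, 17) z 0.05 [0.5884 0.3165 0.05  ] sides mm [33. 29.] dir 
top yellow 599.5 (306, 177, 29, 29) z 0.032 [ 0.6347 -0.0107  0.032 ] sides mm [56. 58.] dir 7.9
top yellow 72.5 (450, 201, 15, 17) z 0.05 [ 0.5842 -0.3092  0.05  ] sides mm [29. 34.] dir 
top yellow 56.0 (459, 203, 9, 10) z 0.05 [ 0.5878 -0.3246  0.05  ] sides mm [17. 20.] dir 
top green 562.0 (274, 182, 29, 29) z 0.032 [0.6257 0.0603 0.032 ] sides mm [55. 55.] dir 7.9
top green 57.0 (274, 277, 9, 10) z 0.05 [0.4382 0.0862 0.05  ] sides mm [18. 19.] dir 
top blue 575.0 (338, 172, 28, 29) z 0.032 [ 0.6445 -0.0815  0.032 ] sides mm [56. 55.] dir 7.9
top blue 64.0 (224, 265, 10, 10) z 0.05 [0.4663 0.1935 0.05  ] sides mm [20. 20.] dir 
side red 975.5 (216, 268, 42, 35) z 0.032 [0.6079 0.1459 0.032 ] sides mm [85. 79.] dir 
side red 583.0 (164, 333, 26, 38) z 0.032 [0.5968 0.3231 0.032 ] sides mm [35. 77.] dir 
side red 161.5 (3
[... 296 characters left out ...]
32 [ 0.5883 -0.3237  0.032 ] sides mm [121.  33.] dir 
side green 705.5 (235, 248, 38, 32) z 0.032 [0.6167 0.0736 0.032 ] sides mm [86. 80.] dir 
side green 364.0 (329, 281, 19, 30) z 0.032 [0.4381 0.0849 0.032 ] sides mm [81. 30.] dir 
side green 148.5 (526, 8, 15, 16) z 0.032 [ 0.5262 -2.4824  0.032 ] sides mm [ 82. 389.] dir 
side blue 664.5 (510, 113, 23, 61) z 0.032 [ 0.2705 -0.7376  0.032 ] sides mm [441.  46.] dir 
side blue 529.0 (266, 213, 35, 27) z 0.032 [ 0.6351 -0.0679  0.032 ] sides mm [95. 82.] dir 
side blue 465.0 (283, 311, 21, 33) z 0.032 [0.4688 0.191  0.032 ] sides mm [75. 33.] dir 
side blue 182.0 (367, 261, 18, 16) z 0.032 [ 0.4114 -0.02    0.032 ] sides mm [32. 47.] dir
```

View pics/q.png

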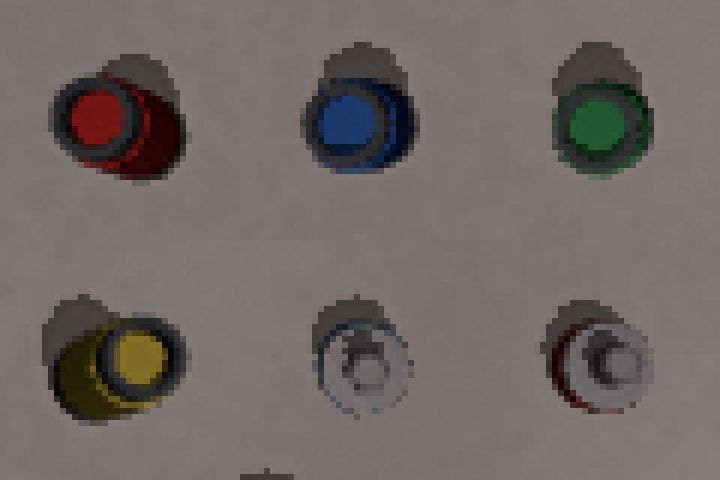

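The cups measure 56 mm, 71–72 mm apart, with the row yawed 7.7°, which matches the sizes given. The socket estimates from the two views agree to a few mm. I'll turn the tool so it closes across the row, starting with yellow.

Call:
carry_out([
  {"twist":-10.5,"grip":0},
  {"twist":-10.5},
  {"twist":-10.5},
  {"twist":-10.5},
  {"twist":-10.5},
])

```text
validation failed for argument at $.ro...
```

Call:
carry_out([
  {"twist":-10},
  {"twist":-10},
  {"twist":-5},
  {"tz":2},
  {"tz":0},
])

```text
validation failed for argument at $.ro...
```

```bash
cat >> h.py <<'E'
def go(x,y,z=None,yaw=187.7):
    s=readout.observe();p=np.array(s['position']);R=np.array(s['eef_rot'])
    d=np.array([x,y,p[2] if z is None else z])-p
    a=np.degrees(np.arctan2(R[1,1],R[0,1]))
    print('t',round(s['clock'],2),'pos',p.round(4),'tilt',R[2].round(3),'twist',round(((a-yaw+180)%360)-180,1),'tool cm',(R.T@d*100).round(2),'gap',round(s['finger_gap'],4),'F',np.round(s['force'],1))
E
python3 -c "
from h import *
go(.588,-.320,.32)"
```

```text
t 0.15 pos [ 0.1875 -0.5169  0.404 ] tilt [ 0.     0.001 -1.   ] twist -77.8 tool cm [-44.37   4.85   8.4 ] gap 0.0853 F [0.4 0.1 0.4]
```

All fields are needed in every row.

Call:
carry_out([
  {"tx":0,"ty":0,"tz":0,"twist":-10.5,"grip":0},
  {"tx":0,"ty":0,"tz":0,"twist":-10.5,"grip":0},
  {"tx":0,"ty":0,"tz":0,"twist":-10.5,"grip":0},
  {"tx":0,"ty":0,"tz":0,"twist":-10.5,"grip":0},
  {"tx":0,"ty":0,"tz":0,"twist":-10.5,"grip":0},
])

```text
clock: 0.78
position: [0.1875, -0.517, 0.4043]
eef_rot: [[-0.296, -0.955, -0.0], [-0.955, 0.296, 0.001], [-0.001, 0.001, -1.0]]
force: [-0.0, 0.5, 1.0]
finger_gap: 0.0855
finger_force: 0.0
```

Call:
carry_out([
  {"tx":0,"ty":0,"tz":0,"twist":-10,"grip":0},
  {"tx":0,"ty":0,"tz":0,"twist":-10,"grip":0},
  {"tx":0,"ty":0,"tz":0,"twist":-5,"grip":0},
  {"tx":0,"ty":0,"tz":2,"twist":0,"grip":0},
  {"tx":0,"ty":0,"tz":0,"twist":0,"grip":0},
])

```text
clock: 1.4
position: [0.1873, -0.5166, 0.383]
eef_rot: [[0.129, -0.992, -0.002], [-0.992, -0.129, 0.004], [-0.004, 0.001, -1.0]]
force: [0.1, -0.4, -0.1]
finger_gap: 0.0855
finger_force: 0.0
```

```bash
python3 -c "
from h import *
go(.588,-.320,.32)"
```

```text
t 1.4 pos [ 0.1873 -0.5166  0.383 ] tilt [-0.004  0.001 -1.   ] twist -0.3 tool cm [-14.3  -42.28   6.3 ] gap 0.0855 F [ 0.1 -0.4 -0.1]
```

Call:
carry_out([
  {"tx":-2,"ty":-5,"tz":0,"twist":0,"grip":0},
  {"tx":-2,"ty":-5,"tz":0,"twist":0,"grip":0},
  {"tx":-2,"ty":-5,"tz":0,"twist":0,"grip":0},
  {"tx":-2,"ty":-5,"tz":0,"twist":0,"grip":0},
  {"tx":-2,"ty":-5,"tz":0,"twist":0,"grip":0},
])

```text
clock: 2.02
position: [0.4239, -0.3846, 0.3856]
eef_rot: [[0.129, -0.992, 0.001], [-0.992, -0.129, -0.001], [0.001, -0.001, -1.0]]
force: [0.6, -0.9, 0.7]
finger_gap: 0.0851
finger_force: 0.0
```

Call:
carry_out([
  {"tx":-2,"ty":-5,"tz":1,"twist":0,"grip":0},
  {"tx":-1.3,"ty":-5,"tz":1,"twist":0,"grip":0},
  {"tx":-1,"ty":-5,"tz":1,"twist":0,"grip":0},
  {"tx":0,"ty":-2.3,"tz":2,"twist":0,"grip":0},
  {"tx":0,"ty":0,"tz":1,"twist":0,"grip":0},
])

```text
clock: 2.65
position: [0.5897, -0.3198, 0.3229]
eef_rot: [[0.131, -0.991, -0.002], [-0.991, -0.131, 0.001], [-0.001, 0.002, -1.0]]
force: [-1.1, -0.3, -0.0]
finger_gap: 0.0855
finger_force: 0.0
```

```bash
cat >> h.py <<'E'
def look(c,name,z=.08):
    s=readout.observe();im=snapshot('wrist');cv2.imwrite(f'pics/{name}.png',im);K=cam('wrist',s)
    for b in blobs(mask(im,c),80)[:4]:
        (u,v),r=cv2.minEnclosingCircle(b);e=cv2.fitEllipse(b)
        print(c,int(cv2.contourArea(b)),cv2.boundingRect(b),'ell',np.round(e[0],1),np.round(e[1],1),'axis mm',(np.array(e[1])/K[0]*(K[3][2,3]-z)*1e3).round(),'xy@z',ray(K,e[0],z)[0].round(4))
E
python3 -c "
from h import *
go(.588,-.320,.205);look('yellow','w1')"
```

```text
t 2.65 pos [ 0.5897 -0.3198  0.3229] tilt [-0.001  0.002 -1.   ] twist -0.2 tool cm [1.000e-02 1.500e-01 1.179e+01] gap 0.0855 F [-1.1 -0.3 -0. ]
yellow 891 (297, 203, 52, 46) ell [323.2 255.5] [ 51.  100.3] axis mm [29. 56.] xy@z [ 0.587  -0.3206  0.08  ]
yellow 708 (306, 236, 35, 29) ell [323.  249.6] [26.9 33.7] axis mm [15. 19.] xy@z [ 0.5875 -0.3243  0.08  ]
```

View pics/w1.png

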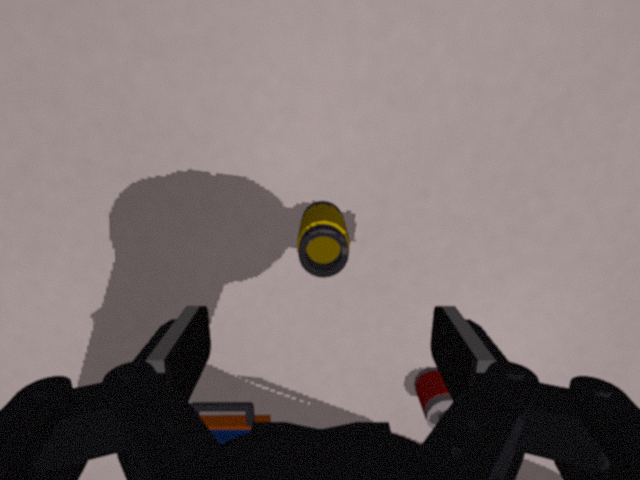

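The wrist view shows the yellow mouth at (323,250), between the open fingers. It solves to (0.5875, -0.324), so I'll make a small correction and descend.

Call:
carry_out([
  {"tx":0.4,"ty":0.2,"tz":3,"twist":0,"grip":0},
  {"tx":0,"ty":0,"tz":3,"twist":0,"grip":0},
  {"tx":0,"ty":0,"tz":3,"twist":0,"grip":0},
  {"tx":0,"ty":0,"tz":2.7,"twist":0,"grip":0},
  {"tx":0,"ty":0,"tz":0,"twist":0,"grip":0},
])

```text
clock: 3.32
position: [0.5856, -0.3251, 0.2066]
eef_rot: [[0.128, -0.992, -0.004], [-0.992, -0.128, 0.001], [-0.002, 0.004, -1.0]]
force: [-0.7, 1.4, 0.6]
finger_gap: 0.0856
finger_force: 0.0
```

Call:
carry_out([
  {"tx":0,"ty":0,"tz":0,"twist":0,"grip":1},
  {"tx":0,"ty":0,"tz":0,"twist":0,"grip":1},
  {"tx":0,"ty":0,"tz":0,"twist":0,"grip":1},
  {"tx":0,"ty":0,"tz":0,"twist":0,"grip":1},
  {"tx":0,"ty":0,"tz":0,"twist":0,"grip":1},
], force=40)

```text
clock: 3.95
position: [0.5874, -0.3249, 0.2091]
eef_rot: [[0.13, -0.992, 0.002], [-0.992, -0.13, -0.001], [0.001, -0.002, -1.0]]
force: [-1.0, 1.1, 6.6]
finger_gap: 0.033
finger_force: 39.5
```

```bash
python3 -c "
from h import *
go(.6347,-.0107,.32)"
```

```text
t 3.95 pos [ 0.5874 -0.3249  0.2091] tilt [ 0.001 -0.002 -1.   ] twist -0.2 tool cm [-30.53  -8.79 -11.12] gap 0.033 F [-1.   1.1  6.6]
```

Call:
carry_out([
  {"tx":0,"ty":0,"tz":-3,"twist":0,"grip":1},
  {"tx":0,"ty":0,"tz":-4,"twist":0,"grip":1},
  {"tx":-2,"ty":-0.6,"tz":-4,"twist":0,"grip":1},
  {"tx":-4,"ty":-1.2,"tz":0,"twist":0,"grip":1},
  {"tx":-5,"ty":-1.5,"tz":0,"twist":0,"grip":1},
])

```text
clock: 4.58
position: [0.6052, -0.2108, 0.3173]
eef_rot: [[0.127, -0.992, -0.0], [-0.992, -0.127, 0.001], [-0.001, 0.0, -1.0]]
force: [0.2, 0.4, -2.2]
finger_gap: 0.033
finger_force: 40.3
```

Call:
carry_out([
  {"tx":-5,"ty":-1.5,"tz":0,"twist":0,"grip":1},
  {"tx":-5,"ty":-1.5,"tz":0,"twist":0,"grip":1},
  {"tx":-5,"ty":-1.3,"tz":0,"twist":0,"grip":1},
  {"tx":-4.5,"ty":-1.2,"tz":0,"twist":0,"grip":1},
  {"tx":0,"ty":0,"tz":0,"twist":0,"grip":1},
])

```text
clock: 5.2
position: [0.6348, -0.0076, 0.3166]
eef_rot: [[0.133, -0.991, -0.002], [-0.991, -0.133, 0.001], [-0.001, 0.002, -1.0]]
force: [0.4, -0.8, -1.5]
finger_gap: 0.0329
finger_force: 40.2
```

```bash
python3 -c "
from h import *
go(.6347,-.0107,.218)
s=readout.observe();im=snapshot('wrist');cv2.imwrite('pics/w2.png',im)"
```

```text
t 5.2 pos [ 0.6348 -0.0076  0.3166] tilt [-0.001  0.002 -1.   ] twist -0.0 tool cm [0.32 0.03 9.86] gap 0.0329 F [ 0.4 -0.8 -1.5]
```

View pics/w2.png

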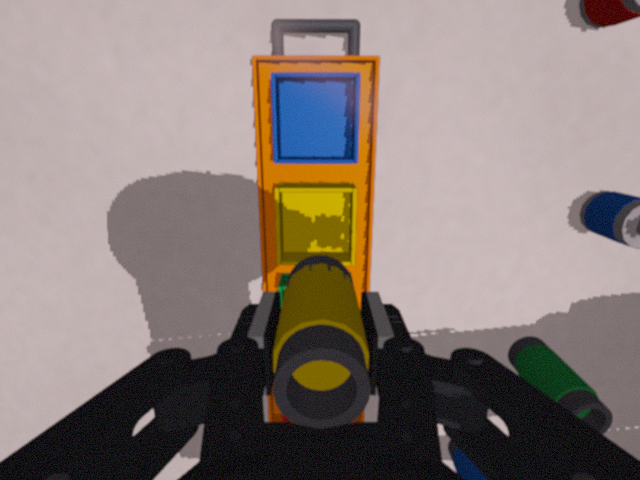

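The wrist view shows the yellow socket upright in the grip, with its mouth at (321,388). The yellow cup is ahead at (316,226) and the blue cup at (316,118). I'll cross-check these numbers.

```bash
python3 -c "
from h import *
s=readout.observe();K=cam('wrist',s)
print('blue cup',ray(K,(316,118),.032),'yel cup edges',ray(K,[(316,186),(276,226),(356,226)],.032))
zt=s['position'][2]-.2091+.08
print('mouth',ray(K,(321,385),zt),'bottom front',ray(K,(320,258),zt-.08), s['position'])"
```

```text
blue cup [[ 0.64660336 -0.08767798  0.032     ]] yel cup edges [[ 0.6410279  -0.04436664  0.032     ]
 [ 0.66506667 -0.01306658  0.032     ]
 [ 0.60985193 -0.0203276   0.032     ]]
mouth [[ 0.63335732 -0.0074841   0.18762042]] bottom front [[ 0.63526251 -0.02044872  0.10762042]] [ 0.63466346 -0.00931333  0.31672042]
```

Call:
carry_out([
  {"tx":0.4,"ty":-0.1,"tz":2,"twist":0,"grip":1},
  {"tx":0,"ty":0,"tz":2,"twist":0,"grip":1},
  {"tx":0,"ty":0,"tz":1.5,"twist":0,"grip":1},
  {"tx":0,"ty":0,"tz":0,"twist":0,"grip":1},
  {"tx":0,"ty":0,"tz":0,"twist":0,"grip":1},
])

```text
clock: 5.88
position: [0.6366, -0.0151, 0.2635]
eef_rot: [[0.129, -0.992, 0.001], [-0.992, -0.129, -0.0], [0.0, -0.001, -1.0]]
force: [0.6, -0.5, -1.0]
finger_gap: 0.0323
finger_force: 40.2
```

```bash
python3 -c "
from h import *
go(.635,-.013,.218)
im=snapshot('wrist');cv2.imwrite('pics/w3.png',im)"
```

```text
t 5.88 pos [ 0.6366 -0.0151  0.2635] tilt [ 0.    -0.001 -1.   ] twist -0.3 tool cm [-0.23  0.14  4.55] gap 0.0323 F [ 0.6 -0.5 -1. ]
```

View pics/w3.png

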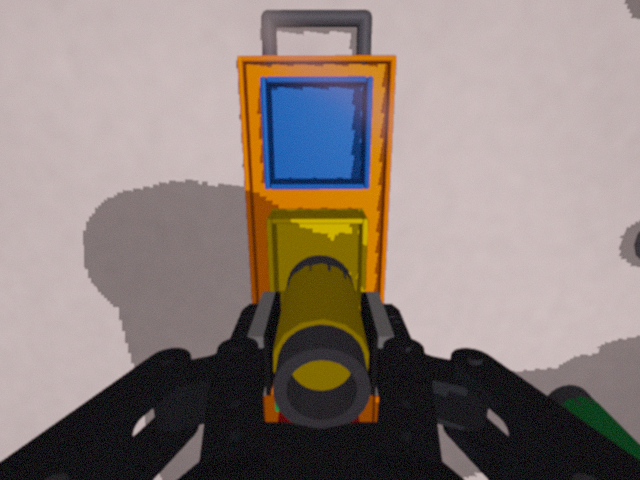

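The socket bottom, with its front edge at (320,258), is over the yellow cup, whose rim's front edge is at row 211 and whose sides are at columns 268 and 367.

```bash
python3 -c "
from h import *
s=readout.observe();K=cam('wrist',s);R=np.array(s['eef_rot'])
zb=s['position'][2]-.2091
f=lambda px,z:(R.T@(ray(K,px,z)[0]-s['position'])*1e3).round(1)
print('sock front',f((320,258),zb),'cup front',f((317,211),.032),'sides',f((268,230),.032),f((367,230),.032),s['position'])"
```

```text
sock front [ 11.2   0.5 209.1] cup front [ 30.3  -1.2 231.7] sides [ 19.5 -28.3 231.8] [ 19.5  26.5 231.7] [ 0.63666684 -0.0150094   0.26372026]
```

```bash
python3 -c "
from h import *
a=snapshot('side')[180:330,200:350];b=snapshot('top')[150:230,220:380]
A=cv2.resize(a,None,fx=4,fy=4,interpolation=cv2.INTER_CUBIC)
cv2.imwrite('pics/s1.png',A)
s=readout.observe();
for n in('side','top'):
  f,cx,cy,M=cam(n);W=np.linalg.inv(M)
  for p in [(*s['position'][:2],.0535),(.6347,-.0107,.032),(.587,-.324,.0),(.587,-.324,.08)]:
    q=W@np.r_[p,1];print(n,p,cx-f*q[0]/q[2],cy+f*q[1]/q[2])"
```

```text
side (np.float64(0.6365731358112375), np.float64(-0.01486115709153494), 0.0535) 270.1878075960847 227.57888547679335
side (0.6347, -0.0107, 0.032) 270.1660527994085 237.83088180502273
side (0.587, -0.324, 0.0) 354.8544589913804 191.15817731878997
side (0.587, -0.324, 0.08) 356.9914841554634 161.23340836477448
top (np.float64(0.6365731358112375), np.float64(-0.01486115709153494), 0.0535) 321.68054435551977 189.07900785507329
top (0.6347, -0.0107, 0.032) 319.7024025340187 191.21145903287885
top (0.587, -0.324, 0.0) 457.4842396421272 210.02498164039392
top (0.587, -0.324, 0.08) 466.07519788453163 206.4790921607709
```

View pics/s1.png

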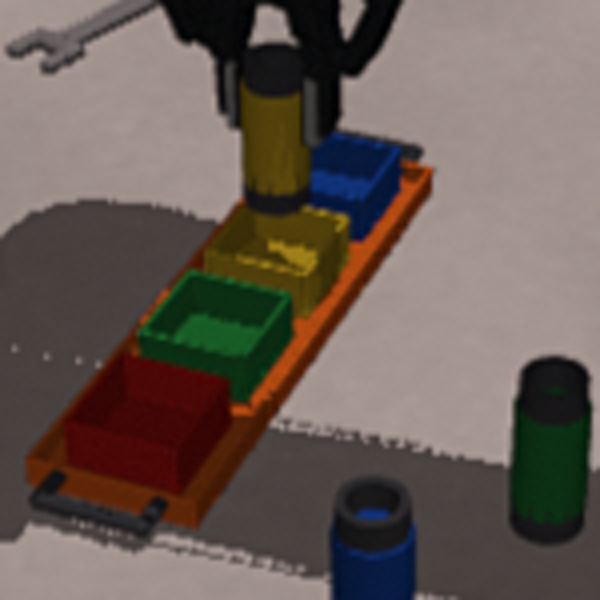

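The side view puts the socket within about 2 mm of the cup centre across its line of sight. I'll shift slightly, go down to just above the rim where parallax vanishes, and recheck.

Call:
carry_out([
  {"tx":0.2,"ty":0,"tz":0.9,"twist":0,"grip":1},
  {"tx":0,"ty":0,"tz":0.8,"twist":0,"grip":1},
  {"tx":0,"ty":0,"tz":0,"twist":0,"grip":1},
  {"tx":0,"ty":0,"tz":0,"twist":0,"grip":1},
])

```text
clock: 6.52
position: [0.6367, -0.0168, 0.2457]
eef_rot: [[0.129, -0.992, -0.0], [-0.992, -0.129, -0.0], [0.0, 0.0, -1.0]]
force: [-0.9, 0.5, -0.9]
finger_gap: 0.0328
finger_force: 40.2
```

```bash
python3 -c "
from h import *
go(.635,-.013,.218)
im=snapshot('wrist');cv2.imwrite('pics/w4.png',cv2.resize(im[150:400,220:420],None,fx=3,fy=2.4,interpolation=cv2.INTER_CUBIC))"
```

```text
t 6.53 pos [ 0.6367 -0.0168  0.2457] tilt [ 0.  0. -1.] twist -0.3 tool cm [-0.4   0.11  2.77] gap 0.0328 F [-0.9  0.5 -0.9]
```

View pics/w4.png

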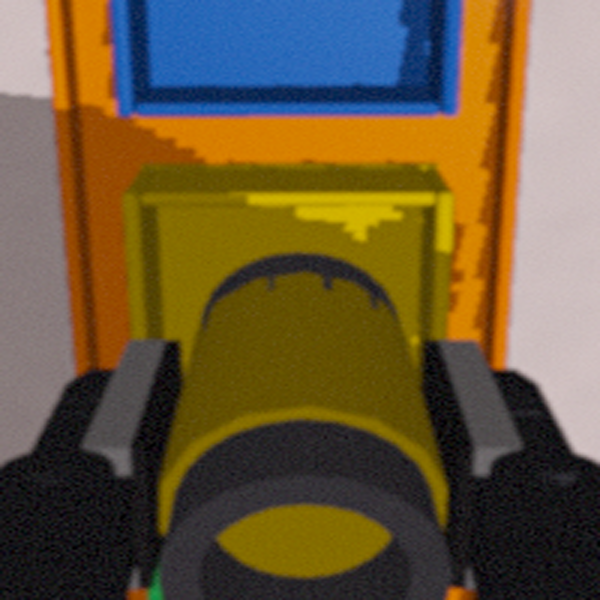

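The crop shows the rim's outer front edge at image row 229, so my earlier edge was the wall's foot. The socket bottom's front is at row 256, column 320, and the rim spans columns 263–371.

```bash
python3 -c "
from h import *
s=readout.observe();K=cam('wrist',s);R=np.array(s['eef_rot'])
zb=s['position'][2]-.2091
f=lambda px,z:(R.T@(ray(K,px,z)[0]-s['position'])*1e3).round(1)
print('sock front',f((320,255.8),zb),'cup front',f((317,229.2),.032),'sides',f((262.7,231),.032),f((370.7,231),.032),s['position'])"
```

```text
sock front [ 12.4   0.5 209.1] cup front [ 24.9  -1.  213.9] sides [ 24.  -28.4 213.9] [ 23.9  26.1 213.9] [ 0.63672415 -0.01679237  0.24588112]
```

The socket is centred to within 2 mm. I'll lower, release with partial opening to keep finger sweep small, and retreat.

Call:
carry_out([
  {"tx":0.1,"ty":-0.1,"tz":0.9,"twist":0,"grip":1},
  {"tx":0,"ty":0,"tz":0.9,"twist":0,"grip":1},
  {"tx":0,"ty":0,"tz":0.5,"twist":0,"grip":1},
  {"tx":0,"ty":0,"tz":0.4,"twist":0,"grip":1},
  {"tx":0,"ty":0,"tz":0,"twist":0,"grip":1},
])

```text
clock: 7.2
position: [0.6376, -0.0177, 0.2183]
eef_rot: [[0.129, -0.992, -0.001], [-0.992, -0.129, -0.0], [0.0, 0.001, -1.0]]
force: [0.0, 0.1, -1.4]
finger_gap: 0.0331
finger_force: 40.2
```

Call:
carry_out([
  {"tx":0,"ty":0,"tz":0,"twist":0,"grip":0.2},
  {"tx":0,"ty":0,"tz":0,"twist":0,"grip":0.2},
  {"tx":0,"ty":0,"tz":0,"twist":0,"grip":0.2},
  {"tx":0,"ty":0,"tz":-2,"twist":0,"grip":0.2},
  {"tx":0,"ty":0,"tz":-5,"twist":0,"grip":0},
])

```text
clock: 7.82
position: [0.6369, -0.0177, 0.2869]
eef_rot: [[0.129, -0.992, -0.006], [-0.992, -0.129, -0.001], [-0.0, 0.006, -1.0]]
force: [1.3, 1.1, 0.4]
finger_gap: 0.0838
finger_force: 0.0
```

Call:
carry_out([
  {"tx":0,"ty":0,"tz":-5,"twist":0,"grip":0},
  {"tx":0,"ty":0,"tz":0,"twist":0,"grip":0},
])

```text
clock: 8.07
position: [0.6386, -0.0178, 0.3444]
eef_rot: [[0.13, -0.992, 0.011], [-0.992, -0.13, 0.0], [0.001, -0.01, -1.0]]
force: [0.7, 0.2, -0.3]
finger_gap: 0.0855
finger_force: 0.0
```

```bash
python3 -c "
from h import *
go(.439,.082,.32);look('yellow','w5')"
```

```text
t 8.07 pos [ 0.6386 -0.0178  0.3444] tilt [ 0.001 -0.01  -1.   ] twist -0.3 tool cm [-12.49  18.52   2.24] gap 0.0855 F [ 0.7  0.2 -0.3]
yellow 3694 (287, 191, 76, 76) ell [324.4 228.4] [77.9 92.1] axis mm [48. 57.] xy@z [ 0.6397 -0.0296  0.08  ]
yellow 624 (309, 238, 34, 28) ell [325.8 251.5] [25.2 31.8] axis mm [16. 20.] xy@z [ 0.6367 -0.0142  0.08  ]
```

Yellow is upright at (0.637, -0.014). Now to green.

Call:
carry_out([
  {"tx":-2.5,"ty":4,"tz":0,"twist":0,"grip":0},
  {"tx":-2.5,"ty":4,"tz":0,"twist":0,"grip":0},
  {"tx":-2.5,"ty":4,"tz":0.5,"twist":0,"grip":0},
  {"tx":-2.5,"ty":4,"tz":1,"twist":0,"grip":0},
  {"tx":-2.5,"ty":2.5,"tz":1,"twist":0,"grip":0},
])

```text
clock: 8.75
position: [0.4359, 0.0824, 0.3125]
eef_rot: [[0.129, -0.992, -0.002], [-0.992, -0.129, -0.0], [0.0, 0.002, -1.0]]
force: [0.4, 0.5, -0.7]
finger_gap: 0.0854
finger_force: 0.0
```

Call:
carry_out([
  {"tx":0,"ty":0,"tz":0,"twist":0,"grip":0},
  {"tx":0,"ty":0,"tz":0,"twist":0,"grip":0},
])

```text
clock: 9.0
position: [0.4382, 0.0823, 0.3134]
eef_rot: [[0.13, -0.992, -0.0], [-0.992, -0.13, -0.0], [0.0, 0.0, -1.0]]
force: [0.1, -0.2, 0.4]
finger_gap: 0.0849
finger_force: 0.0
```

```bash
python3 -c "
from h import *
look('green','w6');go(.439,.082,.207)"
```

```text
green 8120 (0, 124, 107, 85) ell [ 49.5 165.8] [ 94.8 117.4] axis mm [51. 63.] xy@z [0.5869 0.0468 0.08  ]
green 931 (289, 208, 53, 48) ell [315.1 260.8] [51.3 99.8] axis mm [28. 54.] xy@z [0.4405 0.0818 0.08  ]
green 706 (298, 245, 36, 27) ell [315.3 258. ] [26.2 34.4] axis mm [14. 19.] xy@z [0.4406 0.08   0.08  ]
t 9.05 pos [0.4385 0.0822 0.3135] tilt [ 0.  0. -1.] twist -0.3 tool cm [ 0.03 -0.05 10.65] gap 0.0857 F [-0.1  0.6 -1.1]
```

Call:
carry_out([
  {"tx":0.1,"ty":-0.2,"tz":3,"twist":0,"grip":0},
  {"tx":0,"ty":0,"tz":3,"twist":0,"grip":0},
  {"tx":0,"ty":0,"tz":3,"twist":0,"grip":0},
  {"tx":0,"ty":0,"tz":1.6,"twist":0,"grip":0},
  {"tx":0,"ty":0,"tz":0,"twist":0,"grip":0},
])

```text
clock: 9.68
position: [0.4404, 0.081, 0.2065]
eef_rot: [[0.128, -0.992, -0.003], [-0.992, -0.128, -0.002], [0.001, 0.003, -1.0]]
force: [0.5, 0.4, 1.0]
finger_gap: 0.0854
finger_force: 0.0
```

Call:
carry_out([
  {"tx":0,"ty":0,"tz":0,"twist":0,"grip":1},
  {"tx":0,"ty":0,"tz":0,"twist":0,"grip":1},
  {"tx":0,"ty":0,"tz":0,"twist":0,"grip":1},
  {"tx":0,"ty":0,"tz":0,"twist":0,"grip":1},
  {"tx":0,"ty":0,"tz":0,"twist":0,"grip":1},
], force=40)

```text
clock: 10.3
position: [0.4406, 0.0818, 0.2084]
eef_rot: [[0.13, -0.992, 0.002], [-0.992, -0.13, 0.0], [-0.0, -0.002, -1.0]]
force: [-0.3, -0.7, 6.5]
finger_gap: 0.0327
finger_force: 39.8
```

```bash
python3 -c "
from h import *
go(.628,.053,.32)"
```

```text
t 10.3 pos [0.4406 0.0818 0.2084] tilt [-0.    -0.002 -1.   ] twist -0.2 tool cm [  5.29 -18.22 -11.13] gap 0.0327 F [-0.3 -0.7  6.5]
```

Call:
carry_out([
  {"tx":0,"ty":0,"tz":-3,"twist":0,"grip":1},
  {"tx":0,"ty":0,"tz":-4,"twist":0,"grip":1},
  {"tx":0.5,"ty":-2,"tz":-4,"twist":0,"grip":1},
  {"tx":1.2,"ty":-4,"tz":0,"twist":0,"grip":1},
  {"tx":1.2,"ty":-4,"tz":0,"twist":0,"grip":1},
])

```text
clock: 10.92
position: [0.5437, 0.0657, 0.3174]
eef_rot: [[0.129, -0.992, -0.001], [-0.992, -0.129, 0.001], [-0.001, 0.001, -1.0]]
force: [0.5, 0.9, -2.9]
finger_gap: 0.0332
finger_force: 40.8
```

Call:
carry_out([
  {"tx":1.2,"ty":-4,"tz":0,"twist":0,"grip":1},
  {"tx":1.1,"ty":-4.2,"tz":0,"twist":0,"grip":1},
  {"tx":0,"ty":0,"tz":3,"twist":0,"grip":1},
  {"tx":0,"ty":0,"tz":3,"twist":0,"grip":1},
  {"tx":0,"ty":0,"tz":0,"twist":0,"grip":1},
])

```text
clock: 11.55
position: [0.626, 0.0534, 0.2537]
eef_rot: [[0.129, -0.992, -0.009], [-0.992, -0.129, -0.001], [0.0, 0.009, -1.0]]
force: [0.2, 0.2, -2.5]
finger_gap: 0.0329
finger_force: 40.9
```

```bash
python3 -c "
from h import *
go(.628,.053,.245)"
```

```text
t 11.55 pos [0.626  0.0534 0.2537] tilt [ 0.     0.009 -1.   ] twist -0.3 tool cm [ 0.06 -0.21  0.87] gap 0.0329 F [ 0.2  0.2 -2.5]
```

Call:
carry_out([
  {"tx":0,"ty":0,"tz":0.8,"twist":0,"grip":1},
  {"tx":0,"ty":0,"tz":0,"twist":0,"grip":1},
  {"tx":0,"ty":0,"tz":0,"twist":0,"grip":1},
])

```text
clock: 11.92
position: [0.6276, 0.0537, 0.2507]
eef_rot: [[0.129, -0.992, 0.002], [-0.992, -0.129, 0.0], [-0.0, -0.002, -1.0]]
force: [0.1, -0.8, -2.7]
finger_gap: 0.0327
finger_force: 40.9
```

```bash
cat >> h.py <<'E'
def crop(name):
    im=snapshot('wrist');cv2.imwrite(f'pics/{name}.png',cv2.resize(im[150:400,220:420],None,fx=3,fy=2.4,interpolation=cv2.INTER_CUBIC))
def rel(zb,sock,front,left,right,g=.2084):
    s=readout.observe();K=cam('wrist',s);R=np.array(s['eef_rot'])
    P=lambda c:(220+c[0]/3,150+c[1]/2.4)
    f=lambda c,z:(R.T@(ray(K,P(c),z)[0]-s['position'])*1e3).round(1)
    a=f(sock,s['position'][2]-g);b=f(front,.032);l=f(left,.032);r=f(right,.032)
    print('sock ctr',a[0]-17,a[1],'cup ctr',b[0]-28,(l[1]+r[1])/2,'width',r[1]-l[1],'move mm',b[0]-11-a[0],(l[1]+r[1])/2-a[1])
E
python3 -c "
from h import *
go(.628,.053,.217);crop('w7')"
```

```text
t 11.93 pos [0.6276 0.0537 0.2507] tilt [-0.    -0.002 -1.   ] twist -0.3 tool cm [ 0.08 -0.03  3.37] gap 0.0327 F [ 0.1 -0.8 -2.7]
```

View pics/w7.png

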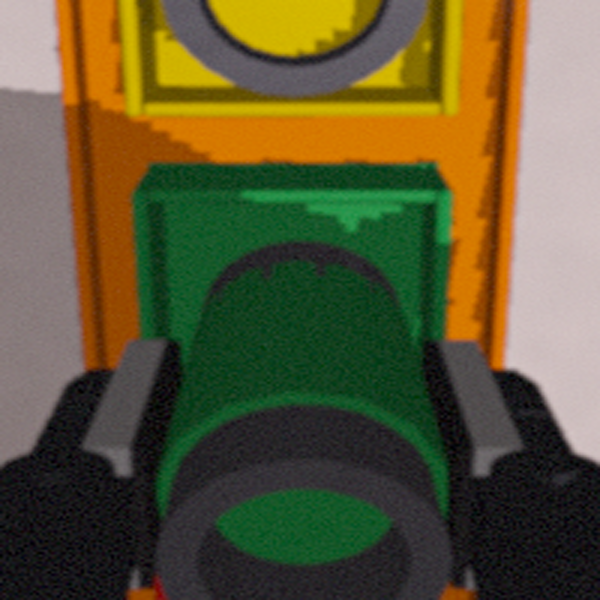

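The green socket's bottom front is at crop (302,243). The cup rim's front edge is at row 190, spanning columns 135–450.

```bash
python3 -c "
from h import *
rel(0,(302,243),(292,190),(135,195),(450,195))"
```

```text
sock ctr -2.0 0.8 cup ctr -4.399999999999999 -0.8000000000000007 width 54.4 move mm -2.3999999999999986 -1.6000000000000008
```

Call:
carry_out([
  {"tx":-0.2,"ty":-0.1,"tz":0.9,"twist":0,"grip":1},
  {"tx":0,"ty":0,"tz":0.9,"twist":0,"grip":1},
  {"tx":0,"ty":0,"tz":0.9,"twist":0,"grip":1},
  {"tx":0,"ty":0,"tz":0.5,"twist":0,"grip":1},
  {"tx":0,"ty":0,"tz":0,"twist":0,"grip":1},
])

```text
clock: 12.6
position: [0.6281, 0.0557, 0.2174]
eef_rot: [[0.129, -0.992, -0.0], [-0.992, -0.129, -0.0], [0.0, 0.0, -1.0]]
force: [-1.5, -0.4, -2.9]
finger_gap: 0.0329
finger_force: 41.0
```

Call:
carry_out([
  {"tx":0,"ty":0,"tz":0,"twist":0,"grip":1},
  {"tx":0,"ty":0,"tz":0,"twist":0,"grip":0.2},
  {"tx":0,"ty":0,"tz":0,"twist":0,"grip":0.2},
  {"tx":0,"ty":0,"tz":0,"twist":0,"grip":0.2},
  {"tx":0,"ty":0,"tz":-2,"twist":0,"grip":0.2},
])

```text
clock: 13.22
position: [0.6275, 0.0556, 0.2364]
eef_rot: [[0.129, -0.992, -0.003], [-0.992, -0.129, -0.001], [0.0, 0.003, -1.0]]
force: [-0.4, 0.4, 0.6]
finger_gap: 0.0686
finger_force: 0.0
```

Call:
carry_out([
  {"tx":0,"ty":0,"tz":-5,"twist":0,"grip":0},
  {"tx":0,"ty":0,"tz":-5,"twist":0,"grip":0},
  {"tx":0,"ty":0,"tz":0,"twist":0,"grip":0},
])

```text
clock: 13.6
position: [0.6291, 0.0557, 0.3433]
eef_rot: [[0.13, -0.992, 0.01], [-0.992, -0.13, 0.002], [-0.0, -0.01, -1.0]]
force: [0.3, 0.2, -0.8]
finger_gap: 0.0853
finger_force: 0.0
```

```bash
python3 -c "
from h import *
look('green','w8');go(.469,.188,.32)"
```

```text
green 3321 (289, 190, 72, 73) ell [324.6 225.8] [74.4 91.5] axis mm [46. 56.] xy@z [0.6302 0.0422 0.08  ]
green 612 (309, 235, 34, 27) ell [325.6 247.5] [25.1 31.3] axis mm [15. 19.] xy@z [0.6276 0.0566 0.08  ]
t 13.65 pos [0.6285 0.0558 0.3402] tilt [-0.001 -0.005 -1.   ] twist -0.3 tool cm [-15.17  14.11   1.96] gap 0.085 F [ 0.4  0.4 -0.8]
```

Green is placed and upright at (0.628, 0.057). Next is the blue socket.

Call:
carry_out([
  {"tx":-3,"ty":3,"tz":0,"twist":0,"grip":0},
  {"tx":-3,"ty":3,"tz":0,"twist":0,"grip":0},
  {"tx":-3,"ty":3,"tz":0.5,"twist":0,"grip":0},
  {"tx":-3,"ty":3,"tz":1,"twist":0,"grip":0},
  {"tx":-3.2,"ty":2.1,"tz":1,"twist":0,"grip":0},
])

```text
clock: 14.28
position: [0.467, 0.1885, 0.3115]
eef_rot: [[0.129, -0.992, -0.002], [-0.992, -0.129, -0.001], [0.001, 0.002, -1.0]]
force: [0.4, -0.3, -0.4]
finger_gap: 0.0854
finger_force: 0.0
```

Call:
carry_out([
  {"tx":0,"ty":0,"tz":0,"twist":0,"grip":0},
  {"tx":0,"ty":0,"tz":0,"twist":0,"grip":0},
  {"tx":0,"ty":0,"tz":0,"twist":0,"grip":0},
])

```text
clock: 14.65
position: [0.4692, 0.1877, 0.3125]
eef_rot: [[0.128, -0.992, -0.0], [-0.992, -0.128, -0.0], [0.0, 0.0, -1.0]]
force: [0.6, 0.2, 0.9]
finger_gap: 0.0853
finger_force: 0.0
```

```bash
python3 -c "
from h import *
look('blue','w9');go(.469,.188,.207)"
```

```text
blue 998 (293, 210, 54, 49) ell [319.7 265.7] [ 51.9 107.5] axis mm [28. 58.] xy@z [0.4686 0.1895 0.08  ]
blue 737 (302, 246, 36, 30) ell [319.7 260.3] [27.  35.1] axis mm [14. 19.] xy@z [0.469  0.1862 0.08  ]
t 14.7 pos [0.4692 0.1877 0.3126] tilt [ 0.  0. -1.] twist -0.3 tool cm [-4.000e-02  1.000e-02  1.056e+01] gap 0.0852 F [-0.5  0.5  0.7]
```

Call:
carry_out([
  {"tx":0.1,"ty":0,"tz":3,"twist":0,"grip":0},
  {"tx":0,"ty":0,"tz":3,"twist":0,"grip":0},
  {"tx":0,"ty":0,"tz":3,"twist":0,"grip":0},
  {"tx":0,"ty":0,"tz":1.5,"twist":0,"grip":0},
  {"tx":0,"ty":0,"tz":0,"twist":0,"grip":0},
])

```text
clock: 15.32
position: [0.4688, 0.1865, 0.2066]
eef_rot: [[0.128, -0.992, -0.002], [-0.992, -0.128, -0.002], [0.001, 0.002, -1.0]]
force: [-0.1, -0.4, -0.2]
finger_gap: 0.0856
finger_force: 0.0
```

Call:
carry_out([
  {"tx":0,"ty":0,"tz":0,"twist":0,"grip":1},
  {"tx":0,"ty":0,"tz":0,"twist":0,"grip":1},
  {"tx":0,"ty":0,"tz":0,"twist":0,"grip":1},
  {"tx":0,"ty":0,"tz":0,"twist":0,"grip":1},
  {"tx":0,"ty":0,"tz":0,"twist":0,"grip":1},
], force=40)

```text
clock: 15.95
position: [0.4691, 0.1874, 0.2085]
eef_rot: [[0.13, -0.992, 0.001], [-0.992, -0.13, 0.001], [-0.0, -0.002, -1.0]]
force: [-0.6, -0.7, 5.9]
finger_gap: 0.0329
finger_force: 39.7
```

Call:
carry_out([
  {"tx":0,"ty":0,"tz":-3,"twist":0,"grip":1},
  {"tx":0,"ty":0,"tz":-4,"twist":0,"grip":1},
  {"tx":0,"ty":0,"tz":-5,"twist":0,"grip":1},
  {"tx":0,"ty":0,"tz":0,"twist":0,"grip":1},
])

```text
clock: 16.45
position: [0.4695, 0.1877, 0.3312]
eef_rot: [[0.13, -0.992, 0.006], [-0.992, -0.13, 0.004], [-0.003, -0.007, -1.0]]
force: [0.7, 0.6, -2.8]
finger_gap: 0.0327
finger_force: 40.6
```

```bash
python3 -c "
from h import *
go(.6472,-.087,.32)"
```

```text
t 16.45 pos [0.4695 0.1877 0.3312] tilt [-0.003 -0.007 -1.   ] twist -0.3 tool cm [ 29.54 -14.05   1.11] gap 0.0327 F [ 0.7  0.6 -2.8]
```

Call:
carry_out([
  {"tx":3,"ty":-1.5,"tz":0,"twist":0,"grip":1},
  {"tx":5,"ty":-2.5,"tz":0,"twist":0,"grip":1},
  {"tx":5,"ty":-2.5,"tz":0,"twist":0,"grip":1},
  {"tx":5,"ty":-2.5,"tz":0,"twist":0,"grip":1},
  {"tx":5,"ty":-2.5,"tz":0,"twist":0,"grip":1},
])

```text
clock: 17.08
position: [0.6129, -0.0274, 0.3254]
eef_rot: [[0.129, -0.992, -0.004], [-0.992, -0.129, 0.001], [-0.001, 0.004, -1.0]]
force: [1.5, 0.2, -1.0]
finger_gap: 0.0327
finger_force: 40.6
```

Call:
carry_out([
  {"tx":4,"ty":-1.5,"tz":0,"twist":0,"grip":1},
  {"tx":2.7,"ty":-1,"tz":0,"twist":0,"grip":1},
  {"tx":0,"ty":0,"tz":3,"twist":0,"grip":1},
  {"tx":0,"ty":0,"tz":3,"twist":0,"grip":1},
  {"tx":0,"ty":0,"tz":1.5,"twist":0,"grip":1},
])

```text
clock: 17.7
position: [0.6449, -0.0891, 0.2487]
eef_rot: [[0.129, -0.992, -0.006], [-0.992, -0.129, 0.001], [-0.001, 0.006, -1.0]]
force: [0.3, -0.0, -1.8]
finger_gap: 0.0327
finger_force: 40.6
```

Call:
carry_out([
  {"tx":0,"ty":0,"tz":0,"twist":0,"grip":1},
  {"tx":0,"ty":0,"tz":0,"twist":0,"grip":1},
])

```text
clock: 17.95
position: [0.6465, -0.0891, 0.2538]
eef_rot: [[0.13, -0.992, 0.002], [-0.992, -0.13, -0.0], [0.001, -0.002, -1.0]]
force: [-0.5, 0.1, -1.8]
finger_gap: 0.033
finger_force: 40.6
```

```bash
python3 -c "
from h import *
go(.6465,-.0885,.2175);crop('w10')"
```

```text
t 17.95 pos [ 0.6465 -0.0891  0.2538] tilt [ 0.001 -0.002 -1.   ] twist -0.3 tool cm [-0.06 -0.01  3.63] gap 0.033 F [-0.5  0.1 -1.8]
```

View pics/w10.png

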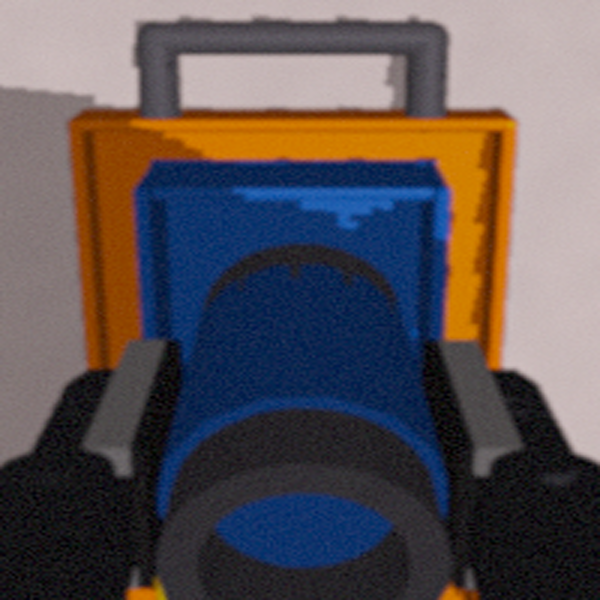

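The blue socket's bottom front is at crop (302,246), and the cup rim's front edge is at row 188, columns 140–447. This is the same geometry as for green.

```bash
python3 -c "
from h import *
rel(0,(302,246),(292,188),(138,195),(449,195),.2085)"
```

```text
sock ctr -2.6999999999999993 0.8 cup ctr -4.899999999999999 -0.6500000000000004 width 54.7 move mm -2.1999999999999993 -1.4500000000000004
```

Call:
carry_out([
  {"tx":-0.1,"ty":-0.1,"tz":0.9,"twist":0,"grip":1},
  {"tx":0,"ty":0,"tz":0.9,"twist":0,"grip":1},
  {"tx":0,"ty":0,"tz":0,"twist":0,"grip":1},
])

```text
clock: 18.38
position: [0.6464, -0.088, 0.2333]
eef_rot: [[0.129, -0.992, -0.003], [-0.992, -0.129, 0.0], [-0.0, 0.002, -1.0]]
force: [0.7, 0.2, -2.5]
finger_gap: 0.0332
finger_force: 40.6
```

Call:
carry_out([
  {"tx":-0.1,"ty":0,"tz":0.9,"twist":0,"grip":1},
  {"tx":0,"ty":0,"tz":0.6,"twist":0,"grip":1},
  {"tx":0,"ty":0,"tz":0.3,"twist":0,"grip":1},
  {"tx":0,"ty":0,"tz":0,"twist":0,"grip":1},
  {"tx":0,"ty":0,"tz":0,"twist":0,"grip":1},
])

```text
clock: 19.0
position: [0.6468, -0.0871, 0.2167]
eef_rot: [[0.129, -0.992, 0.0], [-0.992, -0.129, 0.0], [0.0, -0.0, -1.0]]
force: [1.1, -0.1, -2.9]
finger_gap: 0.0328
finger_force: 40.5
```

Call:
carry_out([
  {"tx":0,"ty":0,"tz":0,"twist":0,"grip":1},
  {"tx":0,"ty":0,"tz":0,"twist":0,"grip":0.2},
  {"tx":0,"ty":0,"tz":0,"twist":0,"grip":0.2},
  {"tx":0,"ty":0,"tz":0,"twist":0,"grip":0.2},
  {"tx":0,"ty":0,"tz":-2,"twist":0,"grip":0.2},
])

```text
clock: 19.62
position: [0.6462, -0.0871, 0.2353]
eef_rot: [[0.129, -0.992, -0.004], [-0.992, -0.129, 0.0], [-0.001, 0.004, -1.0]]
force: [0.2, -0.2, 0.2]
finger_gap: 0.0684
finger_force: 0.0
```

Call:
carry_out([
  {"tx":0,"ty":0,"tz":-5,"twist":0,"grip":0},
  {"tx":0,"ty":0,"tz":-5,"twist":0,"grip":0},
  {"tx":0,"ty":0,"tz":0,"twist":0,"grip":0},
])

```text
clock: 20.0
position: [0.6477, -0.0873, 0.3425]
eef_rot: [[0.13, -0.992, 0.011], [-0.992, -0.13, -0.001], [0.002, -0.01, -1.0]]
force: [-0.5, 0.0, -0.2]
finger_gap: 0.0851
finger_force: 0.0
```

```bash
python3 -c "
from h import *
look('blue','w11');go(.596,.323,.32)"
```

```text
blue 3444 (288, 191, 73, 74) ell [323.8 227.3] [75.6 90.6] axis mm [47. 56.] xy@z [ 0.6492 -0.1006  0.08  ]
blue 934 (555, 281, 52, 43) ell [577.5 299.1] [37.2 45.9] axis mm [23. 28.] xy@z [ 0.4743 -0.0736  0.08  ]
blue 648 (309, 237, 34, 27) ell [325.8 250.1] [25.8 32.1] axis mm [16. 20.] xy@z [ 0.646  -0.0856  0.08  ]
t 20.05 pos [ 0.6471 -0.0871  0.3393] tilt [ 0.    -0.005 -1.   ] twist -0.3 tool cm [-41.32  -0.23   1.92] gap 0.085 F [-0.4  0.6 -1.3]
```

Blue is placed. On to red.

Call:
carry_out([
  {"tx":-3.3,"ty":0,"tz":0,"twist":0,"grip":0},
  {"tx":-5,"ty":0,"tz":0,"twist":0,"grip":0},
  {"tx":-5,"ty":0,"tz":0,"twist":0,"grip":0},
  {"tx":-5,"ty":0,"tz":0,"twist":0,"grip":0},
  {"tx":-5,"ty":0,"tz":0,"twist":0,"grip":0},
])

```text
clock: 20.68
position: [0.616, 0.1455, 0.3353]
eef_rot: [[0.129, -0.992, -0.002], [-0.992, -0.129, -0.001], [0.0, 0.002, -1.0]]
force: [0.1, -0.3, 0.3]
finger_gap: 0.085
finger_force: 0.0
```

Call:
carry_out([
  {"tx":-5,"ty":0,"tz":0,"twist":0,"grip":0},
  {"tx":-5,"ty":0,"tz":0,"twist":0,"grip":0},
  {"tx":-5,"ty":0,"tz":1,"twist":0,"grip":0},
  {"tx":-3,"ty":-0.2,"tz":1,"twist":0,"grip":0},
  {"tx":0,"ty":0,"tz":0,"twist":0,"grip":0},
])

```text
clock: 21.3
position: [0.5946, 0.3245, 0.3137]
eef_rot: [[0.132, -0.991, -0.004], [-0.991, -0.131, -0.002], [0.002, 0.004, -1.0]]
force: [-0.5, -0.6, 0.3]
finger_gap: 0.0851
finger_force: 0.0
```

Call:
carry_out([
  {"tx":0,"ty":0,"tz":0,"twist":0,"grip":0},
  {"tx":0,"ty":0,"tz":0,"twist":0,"grip":0},
])

```text
clock: 21.55
position: [0.5958, 0.3216, 0.317]
eef_rot: [[0.128, -0.992, 0.0], [-0.992, -0.128, 0.0], [-0.0, -0.0, -1.0]]
force: [-0.0, 0.7, -0.5]
finger_gap: 0.0851
finger_force: 0.0
```

```bash
python3 -c "
from h import *
look('red','w12');go(.596,.323,.207)"
```

```text
red 1014 (294, 209, 53, 50) ell [320.1 258.5] [50.5 95.8] axis mm [28. 52.] xy@z [0.5955 0.3206 0.08  ]
red 732 (302, 244, 37, 29) ell [320.  257.8] [27.  34.8] axis mm [15. 19.] xy@z [0.5956 0.3202 0.08  ]
t 21.6 pos [0.5957 0.3216 0.3172] tilt [-0.    -0.001 -1.   ] twist -0.4 tool cm [-0.14 -0.04 11.02] gap 0.0855 F [-0.2  0.5 -0.6]
```

Call:
carry_out([
  {"tx":0,"ty":0,"tz":3,"twist":0,"grip":0},
  {"tx":0,"ty":0,"tz":3,"twist":0,"grip":0},
  {"tx":0,"ty":0,"tz":3,"twist":0,"grip":0},
  {"tx":0,"ty":0,"tz":2,"twist":0,"grip":0},
  {"tx":0,"ty":0,"tz":0,"twist":0,"grip":0},
])

```text
clock: 22.22
position: [0.5951, 0.3217, 0.2052]
eef_rot: [[0.128, -0.992, -0.003], [-0.992, -0.128, -0.002], [0.002, 0.003, -1.0]]
force: [0.7, -0.1, 0.3]
finger_gap: 0.0854
finger_force: 0.0
```

Call:
carry_out([
  {"tx":0,"ty":0,"tz":0,"twist":0,"grip":1},
  {"tx":0,"ty":0,"tz":0,"twist":0,"grip":1},
  {"tx":0,"ty":0,"tz":0,"twist":0,"grip":1},
  {"tx":0,"ty":0,"tz":0,"twist":0,"grip":1},
  {"tx":0,"ty":0,"tz":0,"twist":0,"grip":1},
], force=40)

```text
clock: 22.85
position: [0.5956, 0.3229, 0.2078]
eef_rot: [[0.13, -0.992, 0.002], [-0.992, -0.13, 0.001], [-0.001, -0.002, -1.0]]
force: [-0.4, -0.6, 5.2]
finger_gap: 0.0333
finger_force: 40.2
```

Call:
carry_out([
  {"tx":0,"ty":0,"tz":-3,"twist":0,"grip":1},
  {"tx":0,"ty":0,"tz":-4,"twist":0,"grip":1},
  {"tx":0,"ty":0,"tz":-3,"twist":0,"grip":1},
  {"tx":0,"ty":0,"tz":0,"twist":0,"grip":1},
])

```text
clock: 23.35
position: [0.5956, 0.3229, 0.3086]
eef_rot: [[0.129, -0.992, 0.003], [-0.992, -0.129, 0.003], [-0.002, -0.003, -1.0]]
force: [-0.3, -0.0, -3.2]
finger_gap: 0.0329
finger_force: 40.4
```

```bash
python3 -c "
from h import *
go(.6185,.1275,.255)"
```

```text
t 23.35 pos [0.5956 0.3229 0.3086] tilt [-0.002 -0.003 -1.   ] twist -0.3 tool cm [19.69  0.28  5.32] gap 0.0329 F [-0.3 -0.  -3.2]
```

Call:
carry_out([
  {"tx":3,"ty":0.1,"tz":0,"twist":0,"grip":1},
  {"tx":5,"ty":0.1,"tz":0,"twist":0,"grip":1},
  {"tx":5,"ty":0.1,"tz":0,"twist":0,"grip":1},
  {"tx":4,"ty":0,"tz":0,"twist":0,"grip":1},
  {"tx":2.7,"ty":0,"tz":0,"twist":0,"grip":1},
])

```text
clock: 23.98
position: [0.6172, 0.125, 0.304]
eef_rot: [[0.128, -0.992, -0.004], [-0.992, -0.128, -0.001], [0.0, 0.005, -1.0]]
force: [-0.2, 0.6, -2.7]
finger_gap: 0.0329
finger_force: 40.5
```

Call:
carry_out([
  {"tx":0,"ty":0,"tz":2.5,"twist":0,"grip":1},
  {"tx":0,"ty":0,"tz":2.8,"twist":0,"grip":1},
  {"tx":0,"ty":0,"tz":0,"twist":0,"grip":1},
  {"tx":0,"ty":0,"tz":0,"twist":0,"grip":1},
])

```text
clock: 24.48
position: [0.618, 0.1271, 0.2537]
eef_rot: [[0.13, -0.992, -0.0], [-0.992, -0.13, -0.001], [0.0, 0.0, -1.0]]
force: [1.0, -0.1, -1.2]
finger_gap: 0.0329
finger_force: 40.4
```

```bash
python3 -c "
from h import *
go(.6185,.1275,.2165);crop('w13')"
```

```text
t 24.48 pos [0.618  0.1271 0.2537] tilt [ 0.  0. -1.] twist -0.3 tool cm [-0.04 -0.06  3.72] gap 0.0329 F [ 1.  -0.1 -1.2]
```

View pics/w13.png

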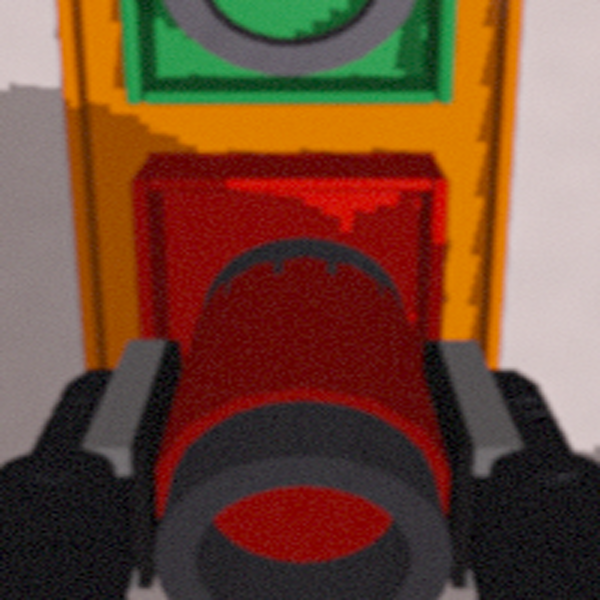

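The red socket's bottom front is at crop (304,240), over its cup, whose rim front edge is at row 180, columns 137–445. The offsets match those for blue to within 2 mm, so I'll apply -0.1 cm in tx and ty and lower.

Call:
carry_out([
  {"tx":-0.1,"ty":-0.2,"tz":0.9,"twist":0,"grip":1},
  {"tx":0,"ty":0,"tz":0.9,"twist":0,"grip":1},
  {"tx":0,"ty":0,"tz":0.9,"twist":0,"grip":1},
  {"tx":0,"ty":0,"tz":0.6,"twist":0,"grip":1},
  {"tx":0,"ty":0,"tz":0.3,"twist":0,"grip":1},
])

```text
clock: 25.15
position: [0.6196, 0.1282, 0.2171]
eef_rot: [[0.129, -0.992, -0.001], [-0.992, -0.129, -0.0], [0.0, 0.001, -1.0]]
force: [-0.2, -0.4, -2.0]
finger_gap: 0.0334
finger_force: 40.4
```

Call:
carry_out([
  {"tx":0,"ty":0,"tz":0,"twist":0,"grip":1},
  {"tx":0,"ty":0,"tz":0,"twist":0,"grip":0.2},
  {"tx":0,"ty":0,"tz":0,"twist":0,"grip":0.2},
  {"tx":0,"ty":0,"tz":0,"twist":0,"grip":0.2},
  {"tx":0,"ty":0,"tz":-2,"twist":0,"grip":0.2},
])

```text
clock: 25.78
position: [0.6191, 0.1281, 0.2365]
eef_rot: [[0.129, -0.992, -0.003], [-0.992, -0.129, -0.001], [0.001, 0.003, -1.0]]
force: [0.6, 0.6, 0.7]
finger_gap: 0.0686
finger_force: 0.0
```

Call:
carry_out([
  {"tx":0,"ty":0,"tz":-5,"twist":0,"grip":0},
  {"tx":0,"ty":0,"tz":-5,"twist":0,"grip":0},
  {"tx":-3,"ty":4,"tz":-3,"twist":0,"grip":0},
  {"tx":-3,"ty":5,"tz":0,"twist":0,"grip":0},
  {"tx":0,"ty":5,"tz":0,"twist":0,"grip":0},
])

```text
clock: 26.4
position: [0.4716, 0.1707, 0.3681]
eef_rot: [[0.131, -0.991, 0.001], [-0.991, -0.131, 0.001], [-0.001, -0.001, -1.0]]
force: [-0.4, 0.2, 1.0]
finger_gap: 0.0857
finger_force: 0.0
```

Call:
carry_out([
  {"tx":0,"ty":0,"tz":0,"twist":0,"grip":0},
  {"tx":0,"ty":0,"tz":0,"twist":0,"grip":0},
])

```text
clock: 26.65
position: [0.4732, 0.1697, 0.3684]
eef_rot: [[0.13, -0.992, 0.001], [-0.992, -0.13, 0.001], [-0.001, -0.002, -1.0]]
force: [0.1, -0.1, -0.2]
finger_gap: 0.0854
finger_force: 0.0
```

```bash
python3 -c "
from h import *
a=snapshot('side')[140:330,190:410]
cv2.imwrite('pics/s2.png',cv2.resize(a,None,fx=3,fy=3,interpolation=cv2.INTER_CUBIC));go(.5,.1)"
```

```text
t 26.7 pos [0.4737 0.1698 0.3681] tilt [-0.    -0.001 -1.   ] twist -0.3 tool cm [ 7.26 -1.71 -0.  ] gap 0.0856 F [ 0.2 -0.1  0.3]
```

View pics/s2.png

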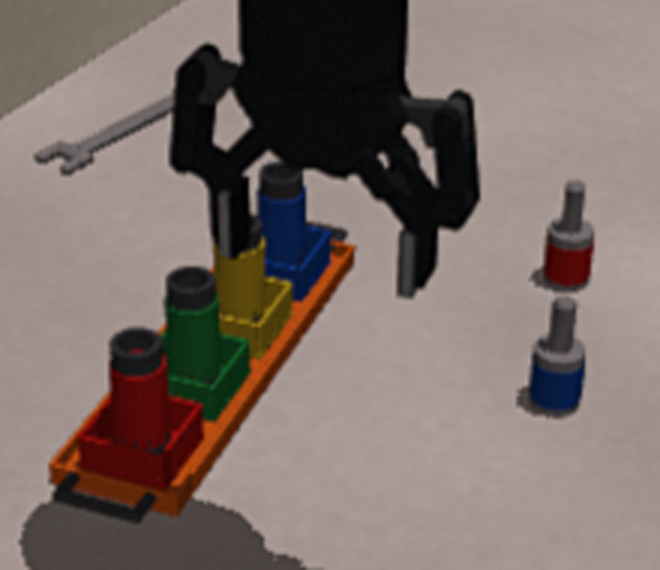

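All four sockets stand upright in their matching cups: red (138,400), green (192,330), yellow (240,290) and blue (282,220) in the crop. Both bits are untouched at (568,250) and (557,370), and the arm is clear.

```bash
python3 -c "
from rig import ticket
print(ticket.job_done())"
```

```text
the job is handed in; nothing more can be done
None
```

All four deep sockets stand upright, mouth up, in the cups of their own colour, the two bit sockets were left where they stood, and the job was handed in at about 27 s on the robot's clock.

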